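# Count along the spice rack and slide the tin home

### The arm

A 6-joint arm with a two-finger parallel gripper is mounted at the origin on the work surface. World frame = base frame: x ahead of the robot, y to its left, z up, the work surface at z = 0. Lengths are in mm, angles in degrees, forces in N, time in s.
With the tool pointing down it reaches from about 350 to 850 mm from the base axis. Payload 8.1 kg.
Tool frame: the origin (TCP) lies between the finger pads, 19 mm behind the fingertips; this is the grasp point; z points along the fingers, y is the line along which they close (so a half turn about z gives the same grasp; the last joint's range is limited). The gripper opens to 85 mm and grips with 20 to 120 N. Pads are 22 mm wide; open, the fingers measure 114 mm over their backs; the gripper's body (76 mm by 85 mm) begins 54 mm behind the grasp point. The pads swing forward as they close: fully open they stand 13 mm farther back than shut.
Start: joints at [65.982, 7.471, 85.268, -0, 87.261, -4.893], TCP at [196.56, 566.895, 249.992] pointing down, gripper open.
Joint ranges: [-169.43, 169.43], [-51.17, 129.36], [1.28, 143.12], [-76.62, 256.62], [0, 156.53], [-152.29, 152.29]. Speed limits (degrees/s): [136.94, 136.94, 159.86, 180, 180, 180].

### API

Orientations are given as [roll, pitch, yaw] about the fixed x, y, z axes, in that order (R = Rz(yaw) Ry(pitch) Rx(roll)).
In Python, from bench import r gives the robot as it stands.
- The arm moves only by the tool shift_gripper, called after "Emit:" as a command line: name --argument value ..., lists and objects as JSON in quotes. Schema: {"type":"object","properties":{"moves":{"type":"string"},"force":{"type":"number"},"only":{"type":"string"},"quiet":{"type":"boolean"},"lines":{"type":"string"}},"required":["moves"],"additionalProperties":false}. moves is a string of 1 to 8 rows, one to a line, with the numbers parted by commas; each row has 7 numbers: a rotation vector rx, ry, rz in units of 4 degrees, then dx, dy, dz in m, then the finger opening in mm; each row is the pose to reach, as a shift and turn from the pose commanded when the call began, along the tool's axes at that moment; what a row does not reach only later rows make up. A row lasts 1/8 s, in which the tool goes at most 62.5 mm and 10.7 degrees, less where a joint would pass 70% of its speed; a pose out of reach is approached as far as the arm can. The fingers move at their own pace and stop on an object; force is the grip in N (left out, the last holds). Time passes only in rows, so rows that do not move let the fingers close. The tool returns the time, the measured TCP pose, the force, the opening and the grip force at its end. only (a regular expression) keeps the lines of the reply that match it, lines (a string "A,B") keeps lines A to B, and quiet returns only ok. Input that does not fit is refused with a message, and nothing moves.
- r.sense(): the state, without advancing time (a new reading comes with each control period).
- r.snapshot(name): name is "scene" or "side" or "wrist"; returns a dict with "pixels" (480x640x3 uint8, blue, green, red), "fx", "fy", "cx", "cy" (pixels), "D" ([k1, k2, p1, p2, k3] as OpenCV has them; the pictures are not rectified), "pose" (4x4, takes a point from camera to world coordinates). Camera axes: x right, y up, looking along -z (the intrinsics and any distortion apply to the point x, -y, -z); pixel columns grow to the right and rows downward; lengths in mm; the calibration is good to about 2 mm. A picture is of the moment at which its call begins. There is no depth.
- r.hand_in(): hands the job in; it is judged then, once.
The state is a dict: "time": time; "joint_pos": joint angles; "qd": joint speeds; "joint_efforts": joint torques, N m; "tool_pos": TCP position; "tcp_rot": TCP orientation; "ft_force": force on the tool from outside, world axes, zero at the start; "wrist_torque": the same for the moment, N m; "finger_gap": finger opening in mm; "grip_force": force on a finger pad.
Only numpy, scipy, OpenCV 4.12 (cv2) and the standard library are available. Lean on these libraries where they do the work, as an engineer would, in place of code of your own. Each camera call takes 0.05 s, during which the arm holds its last target. There are 200 camera calls.

### The job

Without picking anything up: with the fingers closed, set the fingertips on top of the spice rack's wooden rail at the first gap, counting from the end with the ball-topped post, and run them along the rail past the second gap, stopping at the third without touching the rail beyond it. Then push the loose spice tin, which stands on the counter in front of the rack, along the counter into that third gap until it is fully home against the rail, still upright and with everything else left where it is, and move clear.

Things in the scene. Friction and masses are not known exactly. Their poses are not given: they have to be found in the camera images.
- rack: Fixed rack: 7 steel fins (42 deep x 5 thick x 30 high mm) along y at 63 mm pitch: six 58 mm gaps, open to robot and above, floored by the counter. Origin on the counter mid-row; x points into the gaps, away from the robot, z up. Gap centres y = +-31.5, +-94.5, +-157.5 mm; fins from x = -29 (mouth) to +13 mm (rail). The first gap is next to ball_post; the third is at y 31.5 mm on its side.
- rail: Brown wooden bar, rigid, closing the backs of all gaps: 16 mm deep (x), 383 long (y), 42 high, flat top 12 mm above the fins. Origin on the counter under its middle, axes as the rack. Counting: the TCP, between the closed fingers, must pass within 20 mm (along y) of the centres of gaps 1, 2, 3 and 10 mm of the fins between, touching the top; touching over 37 mm past the third's centre fails.
- ball_post: Steel post, 12 mm thick, 108 mm high, with a 28 mm ball on top, fixed at one end of the rail, 207 mm from the rack's middle; at either end by turns. It marks the end from which gaps are counted. Origin on the counter under the ball.
- flat_stub: Low steel block 26 x 22 x 30 mm fixed at the other end of the rail. Origin at the centre of its underside.
- tin: The loose round steel tin with flat lid, 50 mm in diameter, 40 high, 0.1 to 0.2 kg, upright on the counter in front of the rack (the only tin outside it). Origin at the centre of its underside, z up; yaw is meaningless. Slides at 1 to 2 N. Fully home its origin is at x = -12 mm in the rack's frame (25 mm from the rail's face) and it sticks out 8 mm beyond the fins.
- bay_tin_a: Same tin, already home in the second gap from the rack's +y end. Bystander. Origin at the centre of its underside.
- bay_tin_b: Same tin, already home in the second gap from the rack's -y end. Bystander. Origin at the centre of its underside.
- ramekin: White china bowl, 76 mm wide, 45 mm high, on the counter to the robot's right of the work. Bystander. Origin at the centre of its underside.
- spoon: Steel spoon, 190 mm long, lying roughly along x to the robot's left of the work. Bystander. Origin under its middle.
- mill: Turned wooden pepper mill, 56 mm wide, 119 mm high, behind the rack. Bystander. Origin at the centre of its underside.
- tumbler: Drinking glass, 66 mm wide, 100 mm high, on a black square coaster behind the rack. Bystander. Origin at the centre of its underside.
- squeeze: White squeeze bottle with a red cap, 56 mm wide, 125 mm high, behind the rack. Bystander. Origin at the centre of its underside.

How it is judged:
By the outcome, as a careful person would: the job done as asked, in the order asked, and still so for the second after the job is handed in, with the robot touching nothing.
It also fails if it takes over 72 s, if anything falls off the work surface, if the arm or the gripper's body presses on something with over 40 N, if the wrist force passes 120 N, or if a joint passes its speed limit or range.

## Working session

There is one attempt and no reset: what is moved stays moved. The work goes in short steps, Python scripts to look and compute and a tool call to move; the robot and the scene stay as the last step left them, time stands still between calls to the robot, and variables do not carry over. Pictures are saved under pics/ and viewed, at most 10 in all, crops included, and the job is handed in when it is done.

```bash
ls; mkdir -p pics; python3 - <<'E'
from bench import r
import cv2,pickle
d={}
for n in("scene","side"):
    s=r.snapshot(n);d[n]=s;cv2.imwrite(f"pics/{n}0.png",s["pixels"]);print(n,s["fx"],s["cx"],s["cy"],s["D"],s["pose"])
pickle.dump(d,open("snaps.pkl","wb"))
print(r.sense())
E
```

```text
bench.py
pics
scene 475.05364680825943 325.7699395882796 239.57349106994099 [0.0424077 0.        0.        0.        0.       ] [[ 3.75895857e-01 -5.32534906e-01  7.58359333e-01  1.40592003e+03]
 [ 9.26593237e-01  2.25967559e-01 -3.00605447e-01 -3.23552831e+02]
 [-1.12817137e-02  8.15686972e-01  5.78383512e-01  6.46828343e+02]
 [ 0.00000000e+00  0.00000000e+00  0.00000000e+00  1.00000000e+00]]
side 473.53628477800726 326.2629473438464 239.16645009651342 [-0.12897751  0.          0.          0.          0.        ] [[-9.59586348e-01  1.86275428e-01 -2.10939580e-01  4.60563909e+02]
 [-2.80675431e-01 -5.79223467e-01  7.65324427e-01  6.63271918e+02]
 [ 2.03799804e-02  7.93600429e-01  6.08097867e-01  5.68047211e+02]
 [ 0.00000000e+00  0.00000000e+00  0.00000000e+00  1.00000000e+00]]
{'time': 0.1, 'joint_pos': array([ 6.59822457e+01,  7.51173588e+00,  8.53226171e+01, -1.08783394e-03,
        8.72608149e+01, -4.89290619e+00]), 'qd': array([ 0.06948406, -0.09244278, -0.07816947,  0.03841699, -0.06697407,
       -0.05745298]), 'joint_efforts': array([ 4.99486068e-04, -5.70954537e+01, -5.01938295e+01, -2.37306849e-04,
        8.25956406e-03,  5.08971050e-05]), 'tool_pos': array([196.37388458, 566.47170875, 249.0433918 ]), 'tcp_rot': array([-1.79905086e+02, -7.03466486e-03,  1.60875199e+02]), 'ft_force': array([ 0.98062604, -0.01792033,  0.08309137]), 'wrist_torque': array([-0.05334315,  0.0163236 ,  0.05289922]), 'grip_force': 0.0, 'finger_gap': 85.15253156884286}
```

View pics/scene0.png

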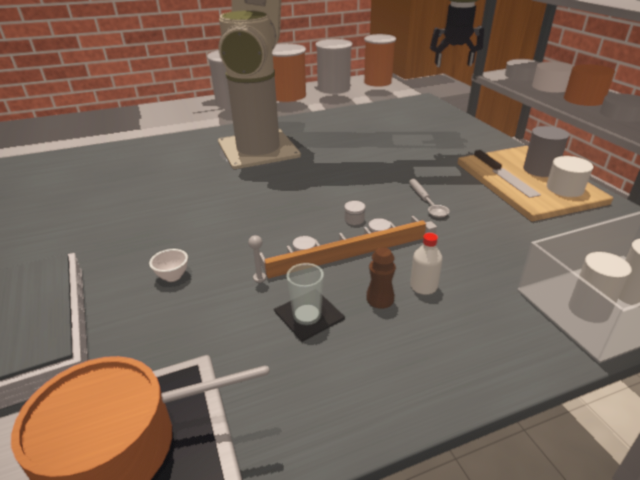

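View pics/side0.png

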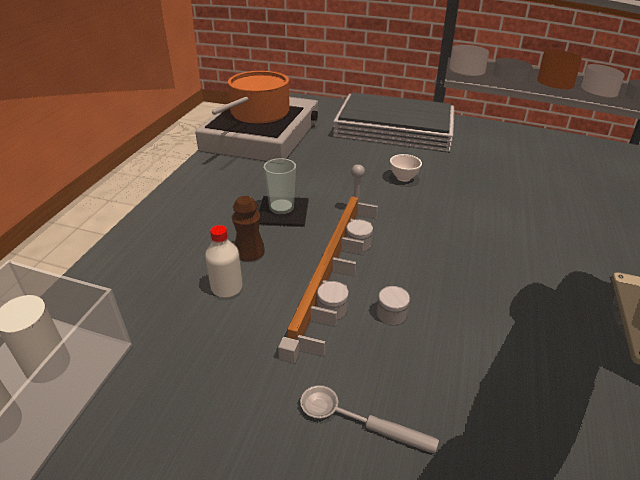

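The scene view shows the ball post at (256,242) on the robot's right (-y) end of the rail. The loose tin is at (355,212), nearer the robot. The side view has the ball at (358,171), the stub at (289,349) and the loose tin at (393,304). I'll enlarge both.

```bash
python3 - <<'E'
import pickle,cv2
d=pickle.load(open("snaps.pkl","rb"))
a=d["scene"]["pixels"][195:295,235:445]; cv2.imwrite("pics/sc1.png",cv2.resize(a,(798,380),interpolation=3))
a=d["side"]["pixels"][155:365,270:430]; cv2.imwrite("pics/si1.png",cv2.resize(a,(456,599),interpolation=3))
E
```

```text
(no output)
```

View pics/sc1.png

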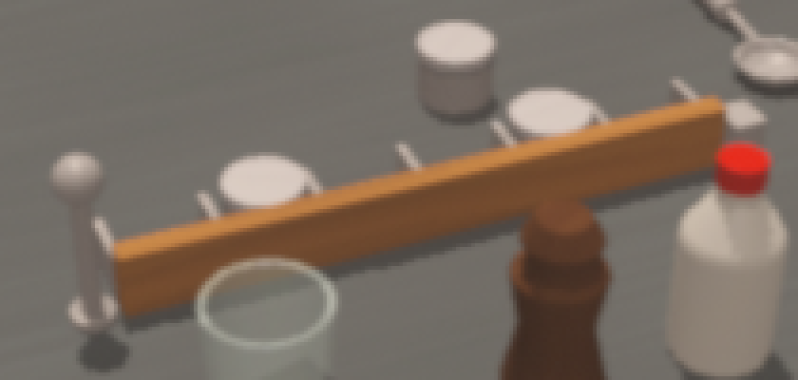

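View pics/si1.png

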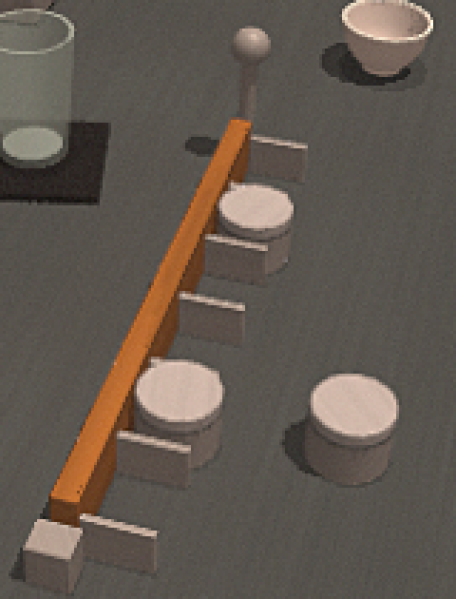

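The scene crop has lid centres at loose (455,45), a (550,111) and b (264,182). The ball is at (77,179), and the rail's top back edge runs from (118,257) to (723,113). The side crop has lids at loose (354,407), a (179,395) and b (256,208), the ball at (251,46), and rail-top ends at (240,122) and (66,499). Next I triangulate these and fit the rack.

```bash
cat > h.py <<'E'
import numpy as np,cv2
from scipy.optimize import least_squares
def K(s): return np.array([[s["fx"],0,s["cx"]],[0,s["fy"],s["cy"]],[0,0,1.]])
def proj(s,P):
    P=np.atleast_2d(P).astype(float); p=(P-s["pose"][:3,3])@s["pose"][:3,:3]; p=p*[1,-1,-1]
    return cv2.projectPoints(p,np.zeros(3),np.zeros(3),K(s),np.array(s["D"]))[0][:,0]
def tri(obs):
    f=lambda X:np.concatenate([(proj(s,X)[0]-uv) for s,uv in obs])
    o=least_squares(f,[550,0,40]); return o.x,np.abs(o.fun).max()
E
python3 - <<'E'
import pickle
from h import *
d=pickle.load(open("snaps.pkl","rb"));S,T=d["scene"],d["side"]
sc=lambda u,v:np.array([235+(u+.5)/3.8-.5,195+(v+.5)/3.8-.5]); si=lambda u,v:np.array([270+(u+.5)/2.85-.5,155+(v+.5)/2.852-.5])
o=dict(ball=((77,179),(251,46)),tin=((455,45),(354,407)),a=((550,111),(179,395)),b=((264,182),(256,208)))
for k,(p,q) in o.items(): print(k,tri([(S,sc(*p)),(T,si(*q))]))
# rack fit: x,y,yaw ; rail x 13..29, centre 21
L=[(S,sc(118,257),(29,-191.5,42)),(S,sc(723,113),(29,191.5,42)),(T,si(230,121),(29,-191.5,42)),(T,si(251,124),(13,-191.5,42)),(T,si(52,497),(29,191.5,42)),(T,si(80,502),(13,191.5,42)),
(S,sc(550,111),(-12,94.5,40)),(S,sc(264,182),(-12,-94.5,40)),(T,si(179,395),(-12,94.5,40)),(T,si(256,208),(-12,-94.5,40)),(T,si(307,144+2),(-29,-191.5+2.5,30)),(T,si(157,549-27),(-29,189,30)),(T,si(245,310),(-29,0,30)),(T,si(188,452),(-29,126,30))]
def W(m,p):
    c,s=np.cos(p[2]),np.sin(p[2]); m=np.array(m,float); return np.array([p[0]+c*m[0]-s*m[1],p[1]+s*m[0]+c*m[1],m[2]])
f=lambda p:np.concatenate([proj(s,W(m,p))[0]-uv for s,uv,m in L])
r=least_squares(f,[550,0,0.]);print(r.x,np.degrees(r.x[2]));print(r.fun.reshape(-1,2).round(1))
# lid fixed height tin
for k,(p,q) in list(o.items())[1:]:
    g=least_squares(lambda X:np.concatenate([proj(S,[*X,40])[0]-sc(*p),proj(T,[*X,40])[0]-si(*q)]),[550,0]);X=g.x
    c,s=np.cos(r.x[2]),np.sin(r.x[2]);e=X-r.x[:2];print(k,X,"rackframe",c*e[0]+s*e[1],-s*e[0]+c*e[1])
for y in(-157.5,-94.5,-31.5,0): print(y,W((21,y,42),r.x))
E
```

```text
ball (array([ 629.02350741, -170.29586733,   93.72097105]), np.float64(0.7659808059944737))
tin (array([499.2669109 , 110.3886309 ,  37.04322684]), np.float64(0.9304601645125103))
a (array([595.4029146 , 130.6113619 ,  37.83318517]), np.float64(0.6018066658607495))
b (array([595.24862148, -55.8151955 ,  37.66022541]), np.float64(0.9074719136114595))
[ 6.08233942e+02  3.54699044e+01 -1.83670146e-03] -0.10523524193942561
[[-1.4 -0.5]
 [-0.3 -2.2]
 [-0.1 -1.2]
 [ 0.  -0.9]
 [-1.2 -0. ]
 [-0.8  0.7]
 [-0.6 -0.9]
 [-2.2 -1.2]
 [-0.9 -1.1]
 [-0.8 -1.3]
 [-0.5  0.4]
 [ 0.1  4.5]
 [-0.2 -0.7]
 [ 0.7 -0.8]]
tin [499.3989899  111.82198076] rackframe -108.97500446598316 76.15205040741517
a [595.31535537 131.52890451] rackframe -13.094996500382203 96.03511055215463
b [595.55034392 -55.10721917] rackframe -12.517213697277752 -90.60026671824394
-157.5 [ 628.94462631 -122.06840069   42.        ]
-94.5 [629.06033844 -59.06850695  42.        ]
-31.5 [629.17605056   3.93138679  42.        ]
0 [629.23390663  35.43133365  42.        ]
```

```bash
python3 - <<'E'
import pickle
from h import *
d=pickle.load(open("snaps.pkl","rb"));S,T=d["scene"],d["side"]
o=dict(mill=((384,253),(245,203)),squeeze=((431,240),(219,232)),tumbler=((306,277),(281,168)),spoonbowl=((438,211),(319,402)),spoonend=((415,185),(436,447)),ram=((169,260),(405,162)))
for k,(p,q) in o.items(): print(k,tri([(S,p),(T,q)]))
E
```

```text
mill (array([784.69328167,  36.68072147, 112.63677818]), np.float64(1.3501191118079987))
squeeze (array([786.77010883, 134.15517766, 117.60940071]), np.float64(2.3691698656829203))
tumbler (array([ 777.93794321, -117.1934142 ,  100.32837675]), np.float64(1.9734304102882447))
spoonbowl (array([562.53048413, 312.34306191,  10.28737478]), np.float64(1.2599658531844398))
spoonend (array([401.91087726, 333.24234023,   5.54181474]), np.float64(3.887921032923657))
ram (array([ 551.05622467, -337.63448493,   42.3548682 ]), np.float64(0.7993682024567192))
```

The mill, squeeze bottle, tumbler, spoon and ramekin are all well clear. I'll move over the rack with the fingers closing.

Units first: shifts go in m and turns go in units of 4 degrees. So -580 mm is -0.58, -441 mm is -0.441, -19.1 degrees is -4.775.

Emit:
shift_gripper --moves "0,0,-2.5,-0.29,-0.22,0,0\n0,0,-2.5,-0.29,-0.22,0,0\n0,0,-2.5,-0.29,-0.22,0,0\n0,0,-4.775,-0.58,-0.441,0,0\n0,0,-4.775,-0.58,-0.441,0,0\n0,0,-4.775,-0.58,-0.441,0,0\n0,0,-4.775,-0.58,-0.441,0,0\n0,0,-4.775,-0.58,-0.441,0,0"

```text
time: 1.1
tool_pos: [473.3, 150.1, 249.8]
tcp_rot: [180.0, -0.0, 180.0]
ft_force: [0.8, 0.4, 0.0]
finger_gap: -0.3
grip_force: 0.0
```

Emit:
shift_gripper --moves "0,0,0,-0.107,-0.17,-0.06,0\n0,0,0,-0.107,-0.17,-0.06,0\n0,0,0,-0.107,-0.17,-0.06,0\n0,0,0,-0.107,-0.17,-0.06,0\n0,0,0,-0.107,-0.17,-0.06,0\n0,0,0,-0.107,-0.17,-0.06,0"

```text
time: 1.85
tool_pos: [579.0, -17.4, 309.2]
tcp_rot: [180.0, -0.1, 180.0]
ft_force: [-0.7, 0.6, -0.9]
finger_gap: 0.2
grip_force: 0.0
```

```bash
python3 - <<'E'
from bench import r
import cv2,pickle
s=r.snapshot("wrist");pickle.dump(s,open("w1.pkl","wb"));cv2.imwrite("pics/w1.png",s["pixels"]);print(s["fx"],s["D"],s["pose"],r.sense()["tool_pos"])
E
```

```text
332.09551454559335 [-0.01142742  0.          0.          0.          0.        ] [[-2.09141411e-04 -9.65381657e-01 -2.60841355e-01  5.12371808e+02]
 [ 9.99999373e-01  8.50451721e-05 -1.11654967e-03 -1.77997573e+01]
 [ 1.10007987e-03 -2.60841425e-01  9.65381034e-01  4.33774786e+02]
 [ 0.00000000e+00  0.00000000e+00  0.00000000e+00  1.00000000e+00]] [578.92710155 -17.02690788 309.24265358]
```

View pics/w1.png

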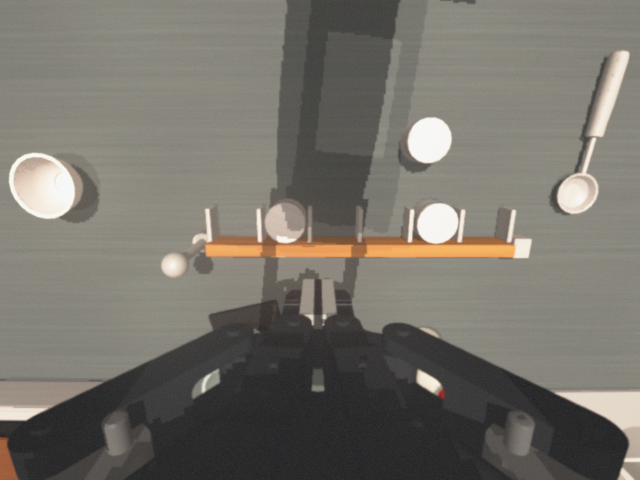

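The wrist view shows the rail across rows 238-257 and columns 207-515, the ball at (174,264), and lids at loose (429,140), a (437,222) and b (287,221). I'll enlarge it.

```bash
python3 - <<'E'
import pickle,cv2
a=pickle.load(open("w1.pkl","rb"))["pixels"][110:275,155:535]; cv2.imwrite("pics/w1c.png",cv2.resize(a,(798,346),interpolation=3))
E
```

```text
(no output)
```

View pics/w1c.png

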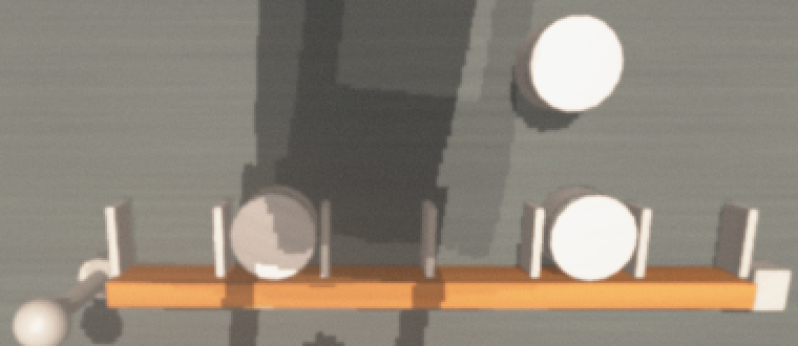

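```bash
cat > fit.py <<'E'
import pickle
from h import *
d=pickle.load(open("snaps.pkl","rb"));S,T=d["scene"],d["side"];Wc=pickle.load(open("w1.pkl","rb"))
sc=lambda u,v:np.array([235+(u+.5)/3.8-.5,195+(v+.5)/3.8-.5]); si=lambda u,v:np.array([270+(u+.5)/2.85-.5,155+(v+.5)/2.852-.5]); w=lambda u,v:np.array([155+(u+.5)/2.1-.5,110+(v+.5)/2.1-.5])
for k,(p,q,t) in dict(ball=((77,179),(251,46),(40,324)),tin=((455,45),(354,407),(577,63)),a=((550,111),(179,395),(593,237)),b=((264,182),(256,208),(274,235))).items(): print(k,tri([(S,sc(*p)),(T,si(*q)),(Wc,w(*t))]))
LW=[(Wc,w(107,282),(13,-191.5,42)),(Wc,w(107,306),(29,-191.5,42)),(Wc,w(754,283),(13,191.5,42)),(Wc,w(754,309),(29,191.5,42))]+[(Wc,w(u,v),(-29,y,30)) for u,v,y in [(111,207,-189),(218,207,-126),(325,203,-63),(428,203,0),(538,208,63),(646,210,126),(753,210,189)]]+[(Wc,w(593,237),(-12,94.5,40)),(Wc,w(274,235),(-12,-94.5,40))]
L2=[(S,sc(118,257),(29,-191.5,42)),(S,sc(723,113),(29,191.5,42)),(T,si(230,121),(29,-191.5,42)),(T,si(251,124),(13,-191.5,42)),(T,si(52,497),(29,191.5,42)),(T,si(80,502),(13,191.5,42)),(T,si(307,146),(-29,-189,30)),(T,si(157,546),(-29,189,30)),(T,si(245,310),(-29,0,30)),(T,si(188,459),(-29,126,30))]
def W(m,p):
    c,s=np.cos(p[2]),np.sin(p[2]); m=np.array(m,float); return np.array([p[0]+c*m[0]-s*m[1],p[1]+s*m[0]+c*m[1],m[2]])
for L in(LW,L2,LW+L2):
    r=least_squares(lambda p:np.concatenate([proj(s,W(m,p))[0]-uv for s,uv,m in L]),[600,40,0.],loss="soft_l1");print(r.x[:2],np.degrees(r.x[2]),np.abs(r.fun).max(),np.sqrt((r.fun**2).mean()))
    for n,s,uv in(("tinW",Wc,w(577,63)),("tinS",S,sc(455,45)),("tinT",T,si(354,407))):
        print(n,least_squares(lambda X:proj(s,[*X,40])[0]-uv,[500,110]).x)
E
python3 fit.py
```

```text
ball (array([ 630.04727936, -172.14014048,   94.43747137]), np.float64(1.5040438902107667))
tin (array([499.61857714, 110.72883818,  37.3366723 ]), np.float64(0.8523928129550882))
a (array([596.37097833, 129.13962627,  37.10331599]), np.float64(0.9935862516825864))
b (array([595.48568057, -56.48374456,  37.58228625]), np.float64(1.1549632029150416))
[609.42477273  35.24989633] -0.25541285061077995 2.182842195841374 1.1271746199807102
tinW [499.91399985 109.99577965]
tinS [507.92886824 108.81606013]
tinT [498.30825341 112.04960144]
[607.51375394  37.32592486] -0.05159316629390584 2.823414590069092 1.2136309169152495
tinW [499.91399985 109.99577965]
tinS [507.92886824 108.81606013]
tinT [498.30825341 112.04960144]
[608.95055683  35.44557478] -0.18265871246494 4.034801012579862 1.3011792880243431
tinW [499.91399985 109.99577965]
tinS [507.92886824 108.81606013]
tinT [498.30825341 112.04960144]
```

Emit:
shift_gripper --moves "0,0,0,-0.051,-0.097,0,0\n0,0,0,-0.051,-0.097,0.1,0\n0,0,0,-0.051,-0.097,0.219,0\n0,0,0,-0.051,-0.097,0.219,0\n0,0,0,-0.051,-0.097,0.219,0\n0,0,0,-0.051,-0.097,0.219,0\n0,0,0,-0.051,-0.097,0.219,0\n0,0,0,-0.051,-0.097,0.219,0"

```text
time: 2.9
tool_pos: [632.5, -115.0, 94.4]
tcp_rot: [-179.9, 0.3, -180.0]
ft_force: [0.4, 0.6, 0.2]
finger_gap: -0.4
grip_force: 0.0
```

Converted, 24 mm is 0.024, 20 mm is 0.02.

Emit:
shift_gripper --moves "0,0,0,0.002,0,0,0\n0,0,0,0.002,0,0.01,0\n0,0,0,0.002,0,0.02,0\n0,0,0,0.002,0,0.024,0\n0,0,0,0.002,0,0.024,0\n0,0,0,0.002,0,0.024,0"

```text
time: 3.65
tool_pos: [628.7, -115.2, 67.1]
tcp_rot: [-180.0, 0.0, 180.0]
ft_force: [-0.6, 1.5, -0.4]
finger_gap: -0.0
grip_force: 0.0
```

```bash
sleep 0
```

Emit:
shift_gripper --moves "0,0,0,0,0,0.002,0\n0,0,0,0,0,0.003,0\n0,0,0,0,0,0.004,0\n0,0,0,0,0,0.005,0\n0,0,0,0,0,0.006,0\n0,0,0,0,0,0.006,0"

```text
time: 4.4
tool_pos: [628.6, -115.1, 60.9]
tcp_rot: [180.0, -0.0, 180.0]
ft_force: [0.1, 1.2, -0.2]
finger_gap: -0.1
grip_force: 0.0
```

Converted, 1.4 mm is 0.0014, 0.7 mm is 0.0007.

Emit:
shift_gripper --moves "0,0,0,0,0,0.0007,0\n0,0,0,0,0,0.0014,0\n0,0,0,0,0,0.0014,0\n0,0,0,0,0,0.0014,0"

```text
time: 4.9
tool_pos: [628.7, -115.1, 60.8]
tcp_rot: [-180.0, 0.0, 180.0]
ft_force: [-4.8, 0.9, 9.0]
finger_gap: 0.4
grip_force: 4.5
```

Converted, 8 mm is 0.008, 40 mm is 0.04.

Emit:
shift_gripper --moves "0,0,0,0,0,0.0007,0\n0,0,0,0,0.008,0.0007,0\n0,0,0,0,0.016,0.0007,0\n0,0,0,0,0.024,0.0007,0\n0,0,0,0,0.032,0.0007,0\n0,0,0,0,0.04,0.0007,0"

```text
time: 5.65
tool_pos: [630.1, -76.3, 60.8]
tcp_rot: [-179.9, 0.2, 180.0]
ft_force: [0.1, -4.4, 7.1]
finger_gap: 0.3
grip_force: 3.4
```

Converted, 37 mm is 0.037, 29 mm is 0.029.

Emit:
shift_gripper --moves "0,0,0,0,0.005,0.0006,0\n0,0,0,0,0.013,0.0006,0\n0,0,0,0,0.021,0.0006,0\n0,0,0,0,0.029,0.0006,0\n0,0,0,0,0.037,0.0006,0"

```text
time: 6.28
tool_pos: [630.6, -39.7, 60.8]
tcp_rot: [-179.8, 0.3, 179.9]
ft_force: [-1.2, -5.7, 9.1]
finger_gap: -0.1
grip_force: 4.5
```

Emit:
shift_gripper --moves "0,0,0,0,0.008,0.0004,0\n0,0,0,0,0.016,0.0004,0\n0,0,0,0,0.024,0.0004,0\n0,0,0,0,0.032,0.0004,0\n0,0,0,0,0.04,0.0004,0\n0,0,0,0,0.041,0.0004,0\n0,0,0,0,0.041,0.0004,0"

```text
time: 7.15
tool_pos: [631.0, 1.4, 60.8]
tcp_rot: [-179.9, 0.3, 180.0]
ft_force: [0.5, -6.0, 11.4]
finger_gap: 0.2
grip_force: 5.5
```

Counting is done, stopping at y≈1.4 with the third gap's centre at about 4.5. Now I lift off.

Converted, 170 mm is 0.17, 130 mm is 0.13.

Emit:
shift_gripper --moves "0,0,0,0,0,-0.06,20\n0,0,0,0,0,-0.11,20\n0,0,0,0.13,0.17,-0.11,20\n0,0,0,0.13,0.17,-0.11,20\n0,0,0,0.13,0.17,-0.11,20\n0,0,0,0.13,0.17,-0.11,20\n0,0,0,0.13,0.17,-0.11,20\n0,0,0,0.13,0.17,-0.11,20"

```text
time: 8.15
tool_pos: [499.2, 172.5, 168.1]
tcp_rot: [-180.0, 0.0, 180.0]
ft_force: [0.6, 0.8, 0.6]
finger_gap: 20.0
grip_force: 0.0
```

```bash
python3 -c "
from bench import r
print(r.sense()['joint_pos'])"
```

```text
[ 1.35204965e+01 -5.82691931e-01  1.02330505e+02 -2.57391907e-02
  7.82151479e+01 -7.64555835e+01]
```

Converted, 45 degrees is 11.25.

Emit:
shift_gripper --moves "0,0,11.25,0,0,0,20\n0,0,11.25,0,0,0,20\n0,0,11.25,0,0,0,20\n0,0,11.25,0,0,0,20\n0,0,11.25,0,0,0,20\n0,0,11.25,0,0,0,20"

```text
time: 8.9
tool_pos: [499.1, 172.3, 167.8]
tcp_rot: [-180.0, 0.0, 135.1]
ft_force: [0.1, -0.0, -0.6]
finger_gap: 19.9
grip_force: 0.0
```

Emit:
shift_gripper --moves "0,0,11.25,0,0,0,20\n0,0,11.25,0,0,0,20\n0,0,11.25,0,0,0,20\n0,0,11.25,0,0,0,20\n0,0,11.25,0,0,0,20\n0,0,11.25,0,0,0,20"

```text
time: 9.65
tool_pos: [498.8, 172.8, 167.9]
tcp_rot: [180.0, 0.0, 90.2]
ft_force: [-0.2, 0.4, -0.4]
finger_gap: 19.8
grip_force: 0.0
```

```bash
python3 - <<'E'
from bench import r
import cv2,pickle
s=r.snapshot("wrist");pickle.dump(s,open("w2.pkl","wb"));cv2.imwrite("pics/w2.png",s["pixels"])
E
```

```text
(no output)
```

View pics/w2.png

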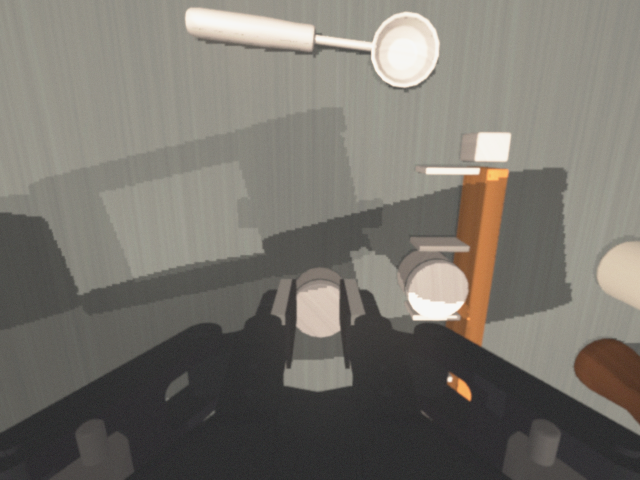

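The wrist view shows the loose tin at column 319, centred between the fingers (281 and 352), with nothing in the way. I'll descend behind it.

Emit:
shift_gripper --moves "0,0,0,0,0,0.06,20\n0,0,0,0,0,0.11,20\n0,0,0,0,0,0.13,20\n0,0,0,0,0,0.138,20\n0,0,0,0,0,0.138,20\n0,0,0,0,0,0.138,20"

```text
time: 10.45
tool_pos: [500.0, 173.3, 31.5]
tcp_rot: [179.9, -0.0, 90.0]
ft_force: [0.1, 0.9, -0.1]
finger_gap: 20.0
grip_force: 0.0
```

Emit:
shift_gripper --moves "0,0,0,-0.012,0,0,20\n0,0,0,-0.02,0,0,20\n0,0,0,-0.028,0,0,20\n0,0,0,-0.036,0,0,20\n0,0,0,-0.044,0,0,20\n0,0,0,-0.05,0,0,20\n0,0,0,-0.05,0,0,20"

```text
time: 11.32
tool_pos: [498.6, 122.4, 29.8]
tcp_rot: [-180.0, 0.0, 89.9]
ft_force: [0.8, -0.0, -0.4]
finger_gap: 19.8
grip_force: 0.0
```

Emit:
shift_gripper --moves "0,0,0,-0.008,0,0,20\n0,0,0,-0.018,0,0,20\n0,0,0,-0.028,0,0,20\n0,0,0,-0.038,0,0,20\n0,0,0,-0.048,0,0,20\n0,0,0,-0.058,0,0,20\n0,0,0,-0.068,0,0,20\n0,0,0,-0.076,0,0,20"

```text
time: 12.32
tool_pos: [498.6, 46.3, 29.9]
tcp_rot: [-180.0, 0.0, 90.0]
ft_force: [-0.5, 0.6, -0.4]
finger_gap: 19.9
grip_force: 0.5
```

Emit:
shift_gripper --moves "0,0,0,-0.002,0,0,20\n0,0,0,-0.002,0,0,20"

```text
time: 12.58
tool_pos: [498.7, 44.8, 30.0]
tcp_rot: [180.0, 0.0, 90.0]
ft_force: [0.7, -0.2, 0.2]
finger_gap: 19.8
grip_force: 0.0
```

```bash
python3 - <<'E'
from bench import r
import cv2,pickle,numpy as np
d={n:r.snapshot(n) for n in("scene","side","wrist")};pickle.dump(d,open("s3.pkl","wb"))
a=cv2.resize(d["scene"]["pixels"][170:290,230:430],(600,360),interpolation=3)
b=cv2.resize(d["side"]["pixels"][150:350,290:430],(252,360),interpolation=3)[:, :200]
cv2.imwrite("pics/p3.png",np.hstack([a,b]))
cv2.imwrite("pics/p3w.png",d["wrist"]["pixels"])
E
```

```text
(no output)
```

View pics/p3.png

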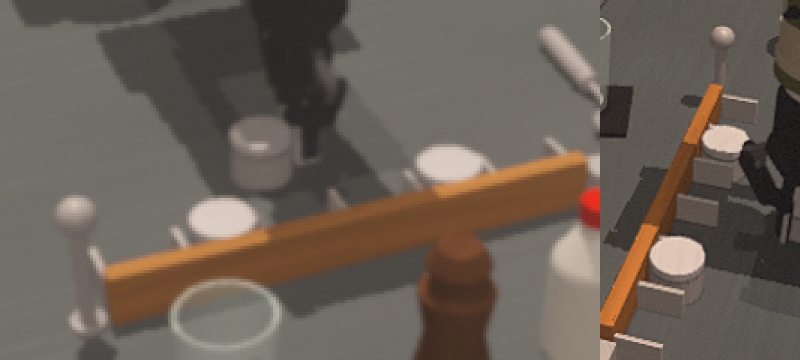

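The pushed tin is upright against the fingers. In the scene camera its lid is at about (317,215), with bay lid a at (379,224) and b at (304,242). Now I localise it relative to those bay lids.

```bash
python3 - <<'E'
import pickle
from h import *
S=pickle.load(open("s3.pkl","rb"))["scene"]
for n,u,v in(("tin",262,136),("a",447,163),("b",222,217)):
    uv=np.array([230+(u+.5)/3-.5,170+(v+.5)/3-.5]);print(n,least_squares(lambda X:proj(S,[*X,40])[0]-uv,[550,0]).x)
E
```

```text
tin [508.28902641  10.65148065]
a [600.37484371 127.66120719]
b [599.84477844 -56.28561541]
```

View pics/p3w.png

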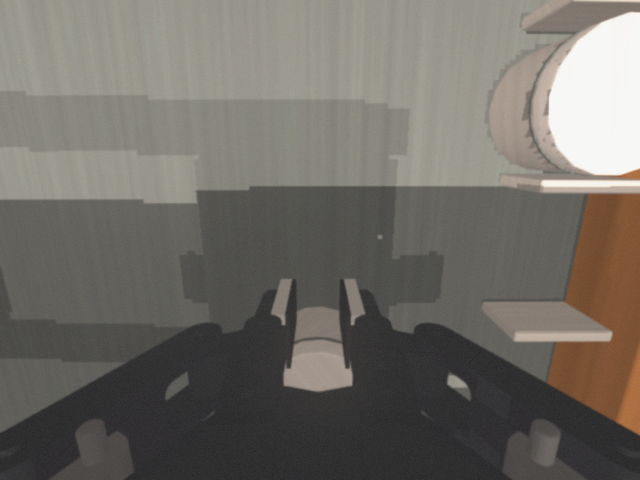

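The wrist view shows the tin cradled centrally at column 318. It stands at y≈10.5 and needs 4.5, so I push 6 mm more, then retract and lift.

Emit:
shift_gripper --moves "0,0,0,-0.002,0,0,20\n0,0,0,-0.004,0,0,20\n0,0,0,-0.0063,0,0,20\n0,0,0,-0.0063,0,0,20\n0,0,0,-0.0063,0,0,20"

```text
time: 13.35
tool_pos: [498.6, 38.5, 29.9]
tcp_rot: [-180.0, 0.0, 90.0]
ft_force: [-0.3, -0.2, 0.2]
finger_gap: 20.2
grip_force: 0.0
```

Emit:
shift_gripper --moves "0,0,0,0.01,0,0,20\n0,0,0,0.025,0,0,20\n0,0,0,0.045,0,-0.02,20\n0,0,0,0.045,0,-0.08,20\n0,0,0,0.045,0,-0.12,20\n0,0,0,0.045,0,-0.12,20\n0,0,0,0.045,0,-0.12,20"

```text
time: 14.22
tool_pos: [498.2, 84.4, 149.3]
tcp_rot: [-180.0, -0.0, 90.0]
ft_force: [-0.4, 0.5, -0.7]
finger_gap: 20.1
grip_force: 0.0
```

Converted, -80 mm is -0.08, -55 mm is -0.055, -45 degrees is -11.25.

Emit:
shift_gripper --moves "0,0,-11.25,-0.08,-0.055,0,20\n0,0,-11.25,-0.08,-0.055,0,20\n0,0,-11.25,-0.08,-0.055,0,20\n0,0,-11.25,-0.08,-0.055,0,20\n0,0,-11.25,-0.08,-0.055,0,20\n0,0,-11.25,-0.08,-0.055,0,20"

```text
time: 14.98
tool_pos: [442.4, 4.0, 148.1]
tcp_rot: [-179.9, -0.1, 134.9]
ft_force: [0.1, 0.5, 0.1]
finger_gap: 20.2
grip_force: 0.0
```

Emit:
shift_gripper --moves "0,0,-11.25,0,0,0,20\n0,0,-11.25,0,0,0,20\n0,0,-11.25,0,0,0,20\n0,0,-11.25,0,0,0,20\n0,0,-11.25,0,0,0,20\n0,0,-11.25,0,0,0,20"

```text
time: 15.72
tool_pos: [443.3, 3.8, 149.3]
tcp_rot: [180.0, -0.1, 179.8]
ft_force: [0.7, 0.5, 0.1]
finger_gap: 20.5
grip_force: 0.0
```

```bash
python3 - <<'E'
from bench import r
import cv2,pickle
s=r.snapshot("wrist");pickle.dump(s,open("w4.pkl","wb"));cv2.imwrite("pics/w4.png",s["pixels"])
E
```

```text
(no output)
```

View pics/w4.png

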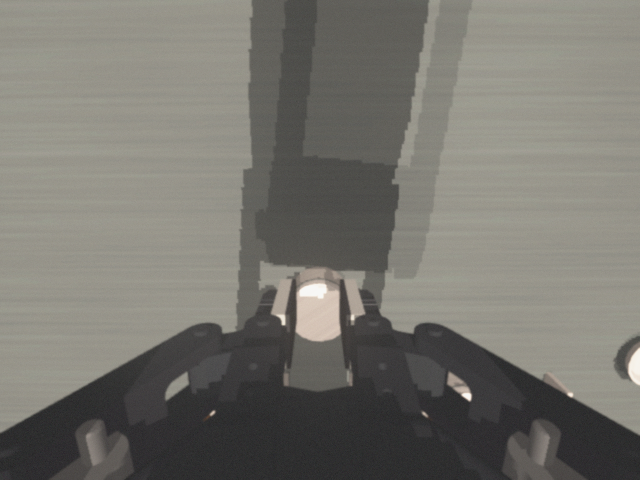

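The tin is centred in the cradle at column 319. I'll descend and push it in.

Converted, 119 mm is 0.119, 115 mm is 0.115.

Emit:
shift_gripper --moves "0,0,0,0,0.0004,0.05,20\n0,0,0,0,0.0004,0.1,20\n0,0,0,0,0.0004,0.115,20\n0,0,0,0,0.0004,0.119,20\n0,0,0,0,0.0004,0.119,20\n0,0,0,0,0.0004,0.119,20"

```text
time: 16.52
tool_pos: [445.2, 3.9, 32.7]
tcp_rot: [-180.0, 0.2, 180.0]
ft_force: [0.1, -0.4, -0.3]
finger_gap: 20.0
grip_force: 0.0
```

Emit:
shift_gripper --moves "0,0,0,-0.01,0,0,20\n0,0,0,-0.02,0,0,20\n0,0,0,-0.03,0,0,20\n0,0,0,-0.04,0,0,20\n0,0,0,-0.05,0,0,20\n0,0,0,-0.06,0,0,20\n0,0,0,-0.068,0,0,20\n0,0,0,-0.072,0,0,20"

```text
time: 17.52
tool_pos: [516.2, 4.1, 30.8]
tcp_rot: [-180.0, 0.0, 180.0]
ft_force: [-3.0, 0.2, 1.0]
finger_gap: 19.8
grip_force: 1.2
```

Emit:
shift_gripper --moves "0,0,0,-0.005,0,0,20\n0,0,0,-0.008,0,0,20\n0,0,0,-0.011,0,0,20\n0,0,0,-0.014,0,0,20\n0,0,0,-0.014,0,0,20"

```text
time: 18.15
tool_pos: [530.0, 4.0, 31.0]
tcp_rot: [-180.0, 0.0, 180.0]
ft_force: [-0.3, 0.0, 0.4]
finger_gap: 19.8
grip_force: 0.0
```

```bash
python3 - <<'E'
from bench import r
import pickle
pickle.dump({n:r.snapshot(n) for n in("scene","side","wrist")},open("s5.pkl","wb"))
E
```

```text
(no output)
```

Converted, -15 mm is -0.015, -13 mm is -0.013.

Emit:
shift_gripper --moves "0,0,0,-0.004,0,0,20\n0,0,0,-0.007,0,0,20\n0,0,0,-0.01,0,0,20\n0,0,0,-0.013,0,0,20\n0,0,0,-0.015,0,0,20\n0,0,0,-0.015,0,0,20"

```text
time: 19.05
tool_pos: [544.9, 4.0, 30.9]
tcp_rot: [-180.0, 0.0, 180.0]
ft_force: [0.1, -0.2, 0.2]
finger_gap: 20.1
grip_force: 0.0
```

Emit:
shift_gripper --moves "0,0,0,-0.003,0,0,20\n0,0,0,-0.006,0,0,20\n0,0,0,-0.009,0,0,20\n0,0,0,-0.012,0,0,20\n0,0,0,-0.012,0,0,20"

```text
time: 19.68
tool_pos: [557.0, 4.0, 30.9]
tcp_rot: [-180.0, 0.0, 180.0]
ft_force: [-0.4, 0.6, 0.1]
finger_gap: 20.1
grip_force: 0.0
```

Free sliding so far, with no fin contact. I'll go on in small steps until the force shows the rail.

Emit:
shift_gripper --moves "0,0,0,-0.0015,0,0,20\n0,0,0,-0.003,0,0,20\n0,0,0,-0.0045,0,0,20\n0,0,0,-0.0045,0,0,20"

```text
time: 20.18
tool_pos: [561.3, 4.0, 30.9]
tcp_rot: [-180.0, 0.0, 180.0]
ft_force: [-1.2, -0.5, 0.2]
finger_gap: 19.8
grip_force: 0.2
```

Emit:
shift_gripper --moves "0,0,0,-0.001,0,0,20\n0,0,0,-0.002,0,0,20\n0,0,0,-0.002,0,0,20"

```text
time: 20.55
tool_pos: [563.2, 4.1, 30.9]
tcp_rot: [180.0, 0.0, 180.0]
ft_force: [-1.3, 0.6, 0.2]
finger_gap: 20.0
grip_force: 0.4
```

Converted, -2 mm is -0.002, -1 mm is -0.001.

Emit:
shift_gripper --moves "0,0,0,-0.001,0,0,20\n0,0,0,-0.002,0,0,20\n0,0,0,-0.002,0,0,20"

```text
time: 20.92
tool_pos: [564.9, 4.0, 30.8]
tcp_rot: [180.0, -0.0, 180.0]
ft_force: [-2.1, -0.3, 1.7]
finger_gap: 20.0
grip_force: 1.6
```

Emit:
shift_gripper --moves "0,0,0,-0.001,0,0,20\n0,0,0,-0.002,0,0,20\n0,0,0,-0.002,0,0,20"

```text
time: 21.3
tool_pos: [565.2, 4.1, 30.6]
tcp_rot: [180.0, -0.3, 180.0]
ft_force: [-12.6, -0.2, 10.2]
finger_gap: 20.0
grip_force: 6.7
```

Firm stop at TCP x≈565, about where home was predicted (563). I'll back off and check it numerically against the bay tins.

Converted, 3 mm is 0.003, -250 mm is -0.25.

Emit:
shift_gripper --moves "0,0,0,0.003,0,0,20\n0,0,0,0.015,0,0,20\n0,0,0,0.04,0,0,20\n0,0,0,0.06,0,-0.05,20\n0,0,0,0.06,0,-0.1,20\n0,0,0,0.06,0,-0.16,20\n0,0,0,0.06,0,-0.22,20\n0,0,0,0.06,0,-0.25,20"

```text
time: 22.3
tool_pos: [508.0, 4.0, 285.3]
tcp_rot: [-180.0, 0.4, 180.0]
ft_force: [0.1, 0.0, -0.3]
finger_gap: 20.5
grip_force: 0.0
```

Emit:
shift_gripper --moves "0,0,0,-0.06,0,-0.03,20\n0,0,0,-0.06,0,-0.03,20\n0,0,0,-0.06,0,-0.03,20\n0,0,0,-0.06,0,-0.03,20"

```text
time: 22.8
tool_pos: [566.0, 4.1, 310.2]
tcp_rot: [180.0, -0.1, 180.0]
ft_force: [0.7, 0.6, 0.9]
finger_gap: 20.3
grip_force: 0.0
```

```bash
python3 - <<'E'
from bench import r
import pickle
from h import *
s=r.snapshot("wrist");d={n:r.snapshot(n) for n in("scene","side")};d["wrist"]=s;pickle.dump(d,open("s6.pkl","wb"))
y0=36;x0=609
for n in("wrist","side"):
    s=d[n];im=s["pixels"];g=cv2.cvtColor(im,cv2.COLOR_BGR2HSV)
    for nm,y in(("a",94.5),("b",-94.5),("tin",-31.5)):
        uv=proj(s,[x0-12,y0+y,40])[0]; e=proj(s,[x0-12,y0+y+25,40])[0]
        u,v=uv.round().astype(int);R=int(np.linalg.norm(e-uv)*1.7)
        c=g[v-R:v+R,u-R:u+R]; m=((c[...,1]<60)&(c[...,2]>140)).astype(np.uint8)
        N,lab,st,ce=cv2.connectedComponentsWithStats(m); k=1+np.argmax(st[1:,4]) if N>1 else 0
        p=ce[k]+[u-R,v-R]; X=least_squares(lambda X:proj(s,[*X,40])[0]-p,[600,0]).x
        print(n,nm,uv.round(1),p.round(1),st[k],X.round(1))
E
```

```text
wrist a [420.8 233.4] [422.  224.4] [   1    0   67   54 2826] [585.8 131. ]
wrist b [266.6 233.4] [257.5 226.5] [   0    0   56   54 2243] [588.3 -69.1]
wrist tin [318.  233.4] [317.4 234. ] [  14   16   40   39 1252] [597.7   3.8]
side a [331.2 292.2] [332.6 291.5] [  6   8  30  22 536] [595.3 128.2]
side b [358.2 226.4] [361.6 221.8] [ 6  6 20  8 71] [594.1 -75.2]
side tin [350.2 245.9] [343.  243.7] [  3   7  13  15 110] [611.    2.4]
```

```bash
python3 - <<'E'
import pickle
from h import *
s=pickle.load(open("s6.pkl","rb"))["wrist"]
g=cv2.cvtColor(s["pixels"],cv2.COLOR_BGR2GRAY)[180:280,200:480];G=cv2.resize(g,None,fx=4,fy=4,interpolation=3)
c=cv2.HoughCircles(G,cv2.HOUGH_GRADIENT,1,80,param1=120,param2=18,minRadius=74,maxRadius=92)
for u,v,R in c[0][:8]:
    p=np.array([200+(u+.5)/4-.5,180+(v+.5)/4-.5]);print(p.round(1),R/4,least_squares(lambda X:proj(s,[*X,40])[0]-p,[600,0]).x.round(1))
E
```

```text
[418.5 233. ] 20.375 [596.5 127.7]
[266.8 233. ] 19.55 [596.5 -58.2]
[317.5 234.2] 19.975 [598.1   3.9]
```

The tin's lid sits level with the two bay tins: x is 598 against 596.5 for both, and y is 3.9. It is upright and home, and the arm is clear.

```bash
python3 -c "
from bench import r
print(r.hand_in())"
```

```text
the job is handed in; nothing more can be done
None
```

I handed the job in at about 23 s: the closed fingertips ran along the rail from gap 1 to gap 3, counting from the ball post. The tin then went upright into gap 3 until it stopped firmly against the rail (12.6 N), level with the two bay tins in the last wrist picture, and the arm is clear; the hand-in returned no verdict.

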